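# Free the top casting cup from a jammed nest

## Robot

A 6-joint arm with a two-finger parallel gripper is mounted at the origin on a cart in front of the work surface, level with it; the furniture and walls round the work are solid. World frame = base frame: x ahead of the robot, y to its left, z up, the work surface at z = 0. Lengths are in m, angles in rad, forces in N, time in s.
With the tool pointing down it reaches from about 0.35 to 0.875 m from the base axis. Payload 4.2 kg.
Tool frame: the origin (TCP) lies midway between the tips of the shut fingers; the grasp point (between the pads) lies 19 mm behind it (hold_point_z is the z of the grasp point in the tool frame, in m); z points along the fingers, y is the line along which they close (so a half turn about z gives the same grasp; the last joint's range is limited). The gripper opens to 85 mm and grips with 20 to 120 N. Pads are 22 mm wide; open, the fingers measure 114 mm over their backs; the gripper's body (76 mm by 85 mm) begins 54 mm behind the grasp point. The pads swing forward as they close: fully open they stand 13 mm farther back than shut.
Start: joints at [1.488, 0.385, 0.008, 0, -1.194, -0.259], TCP at [0.209, 0.589, 0.231] pointing down, gripper open.
Joint ranges: [-3.14, 3.14], [-1.21, 2.06], [-1.07, 1.41], [-3.16, 2.05], [-2.99, -0.16], [-3.1, 3.1]. Speed limits (rad/s): [2.79, 2.79, 3.14, 3.14, 3.14, 3.14].

## Interface

Orientations are given as [roll, pitch, yaw] about the fixed x, y, z axes, in that order (R = Rz(yaw) Ry(pitch) Rx(roll)).
In Python, from cell import * gives the robot as it stands.
- The arm moves only by the tool step_arm, never from a script. Its argument "increments" is a list of rows, each a list of 5 numbers: the opening, from 0 (shut) to 1 (fully open), then the shift along the world's x, y, z in m, then the turn about the world's z in degrees. In form: [[claw, tx, ty, tz, yaw], ...]. A call has exactly 10 rows; each row is the pose to reach, as a shift and turn from the pose commanded when the call began; what a row does not reach only later rows make up. A row lasts 1/8 s, in which the tool goes at most 62.5 mm and 10.7 degrees, less where a joint would pass 70% of its speed; a pose out of reach is approached as far as the arm can. A call with a gripper value outside its range is refused whole. The fingers move at their own pace and stop on an object; "newtons" is the grip in N (left out, the last holds). Time passes only in rows, so rows that repeat a pose let the fingers close, or fill a call up. It gives the time, the measured TCP pose, the force, the opening and the grip force at its end, in the units of the state.
- read_state(): the state, without advancing time (a new reading comes with each control period).
- capture(name): name is "scene" or "top" or "wrist"; returns a dict with "img" (480x640x3 uint8, red, green, blue), "depth" (480x640 float32, m along the optical axis (not along the pixel's ray), 0 where there is no reading), "intrinsics" (3x3 intrinsics, pixels), "world_from_camera" (4x4, takes a point from camera to world coordinates). Camera axes: x right, y up, looking along -z (the intrinsics and any distortion apply to the point x, -y, -z); pixel columns grow to the right and rows downward; lengths in m; the calibration is good to about 2 mm. The wrist camera is an equidistant fisheye: a pixel r from the principal point sees the ray r / f radians off the axis. A picture is of the moment at which its call begins.
- job_done(): hands the job in; it is judged then, once.
Trained networks look in a picture, given as the dict that the camera call returned (one of the last four; its "shot" number tells which), for a name from the list of things; names that differ only in an ending like _2 or _b are one class to them, and where a whole thing is asked for, a point or a joint stands for the part that bears it (a point fixed in the world has none). Each returns a list of dicts, best first, with "p" (0 to 1); they miss things now and then, are a little off and sometimes report something else, mostly with a low value. They report only what shows in the picture. A call takes as long as a camera call. They do not tell look-alikes from the thing itself.
- recognise(label, picture): "extent" ([left, top, width, height] as shares, 0 to 1, of the picture: columns of its width, rows of its height, round what is visible of it).
- masks_of(label, picture): "pixels" (480x640 bool, what is visible of it) and "extent" ([left, top, width, height] as shares, 0 to 1, of the picture: columns of its width, rows of its height, round what is visible of it).
The state is a dict: "time_s": time; "joint_pos": joint angles; "dq": joint speeds; "tau": joint torques, N m; "position": TCP position; "ee_rot": TCP orientation; "contact_force": force on the tool from outside, world axes, zero at the start; "moment": the same for the moment, N m; "width": finger opening in m; "grip_force": force on a finger pad.
Only numpy, scipy, OpenCV 4.12 (cv2) and the standard library are available. Lean on these libraries where they do the work, as an engineer would, in place of code of your own. Each camera call takes 0.05 s, during which the arm holds its last target. There are 200 camera calls.

## Task

The nested specimen-casting cups in the stand have jammed together. Work the top cup loose and take it off without pulling the cups under it up out of the stand, then set it down upright in the empty locating ring on the levelling plate and let go. Leave the two cups already standing on the plate, and the other things on the bench, where they are.

Things in the scene. Friction and masses are not known exactly. Their poses are not given: they have to be found in the camera images.
- cup_top: The cup to take: the highest of three identical plain grey plastic cups nested in each other, 46 mm tall, about 50 g. Origin: centre of its underside, z up along its axis. At the bottom a hexagonal foot, 28 mm across corners and 12 mm tall; above it a round body that widens upward from 34 to 43 mm; at the top a flange. In the nest each cup stands 16 mm higher than the one below.
- cup_top_rim (a point): Centre of the top face of cup_top's rim flange, 46 mm above its underside. The flange is round, 50 mm in diameter and 5 mm thick, to be gripped from outside across its diameter. Between its lower face and the next cup's flange are 11 mm of free height; fingertips reaching more than 16 mm below this point grip both cups.
- cup_top_collar (a point): Centre of cup_top's collar (34 mm across, 12 mm above its underside), gripped by friction by six pips inside cup_mid over the first 3 mm of lift. A straight pull brings the lower cups along. While the collar is kept turning in the pips, either way (1 rad or more per 1.5 mm of lift), they hardly hold it and it can be raised slowly. Tightness varies. Free 5 mm above cup_mid's nesting height.
- cup_mid: The middle cup of the nest, same shape as cup_top, origin at the centre of its underside. It is jammed harder into cup_low than cup_top is into it. If the two lower cups come along a little (then they hang on the tool with about 1 N more), turn on without lifting and they sink back bit by bit. They must stay in the stand.
- cup_low: The lowest cup of the nest, same shape, origin at the centre of its underside. Its hexagonal foot stands 10.5 mm deep in the hexagonal socket of the stand: it can lift out freely but can turn only about 4 degrees either way.
- stand: Stand of the nest, fixed to the bench: dark steel disc 80 mm in diameter and 6 mm thick with an aluminium socket collar 42 mm in diameter up to z = 16.5 mm. Origin: centre of its underside. The underside of cup_low is 6 mm above it, of cup_mid 22 mm, of cup_top 38 mm.
- plate: Levelling plate, fixed: round aluminium plate 170 mm in diameter, its top 16 mm above the bench, with a small round bubble level in the middle (24 mm in diameter, 5.5 mm tall) and three locating rings 50 mm from the middle, 120 degrees apart. Origin: centre of its underside, on the bench.
- seat_free: The empty locating ring on the plate, where the cup goes: steel ring 41 mm outside, 32 mm inside diameter, 4 mm high, fixed. Origin: its centre at the level of the plate's top, on which the cup's foot comes to stand (the 28 mm foot has 2 mm of play all round).
- cup_a: One of the two cups that already stand in rings on the plate, same outer shape as cup_top, with a short steel bar standing in it; loose. Origin: centre of its underside.
- cup_b: The other cup that already stands in a ring on the plate, with a short steel bar in it; loose. Origin: centre of its underside. The cups on the plate are 87 mm apart from centre to centre.
- resin_mount_1: Bystander: black resin puck, 30 mm in diameter, 18 mm tall, loose. Origin: centre of its underside.
- resin_mount_3: Bystander: green resin puck, 30 mm in diameter, 22 mm tall, loose. Origin: centre of its underside.
- lens_cleaner: Bystander: white dropper bottle, 36 mm in diameter, 106 mm tall, loose. Origin: centre of its underside.
- bar_piece: Bystander: short piece of steel bar standing on end, 15 mm in diameter, 22 mm tall, loose. Origin: centre of its underside.
There are look-alikes about, which are no part of the job. What is shaped like the stand but red or yellow is not meant.

How it is judged:
On the way:
1. the top cup is clear above the nest, the two cups under it still down in the stand (z of cup_top in the frame of stand above 0.075 m and distance of each of cup_mid, cup_low from where it was at the start of the episode below 0.006 m), for 0.1 s.
At the end, for the whole second after the job is handed in: cup_top stands upright (within 0.06 rad) with its foot down inside the empty locating ring (within 4 mm of the ring's centre and 2 mm of the plate's top), at rest; cup_mid and cup_low are within 6 mm of where they stood in the stand (horizontal distance between cup_top and seat_free below 0.004 m and z of cup_top in the frame of seat_free between -0.002 and 0.002 m and angle between cup_top's own z axis and vertical below 0.06 rad and linear speed of cup_top below 0.01 m/s and distance of each of cup_mid, cup_low from where it was at the start of the episode below 0.006 m); the robot touches nothing.
It fails at once if a lower cup is pulled up out of the stand (raised more than 9 mm) (distance of any of cup_low, cup_mid from where it was at the start of the episode above 0.009 m).
It fails at once if a cup already standing on the plate is shifted by more than 8 mm (distance of any of cup_a, cup_b from where it was at the start of the episode above 0.008 m).
It fails at once if a bystander is shifted by more than 20 mm (distance of any of resin_mount_1, resin_mount_3, lens_cleaner, bar_piece from where it was at the start of the episode above 0.02 m).
It also fails if it takes over 51 s, if anything falls off the work surface, if the arm or the gripper's body presses on something with over 40 N, if the wrist force passes 120 N, or if a joint passes its speed limit or range.

## Working session

There is one attempt and no reset: what is moved stays moved. The work goes in short steps, Python scripts to look and compute and a tool call to move; the robot and the scene stay as the last step left them, time stands still between calls to the robot, and variables do not carry over. Pictures are saved under pics/ and viewed, at most 10 in all, crops included, and the job is handed in when it is done.

Besides the shell and the picture viewer there is one more tool, called as name(argument=value, ...) on one line, values as JSON. step_arm: Moves the arm, as the interface text tells. Its arguments: {"type":"object","properties":{"increments":{"type":"array","items":{"type":"array","items":{"type":"number"}}},"newtons":{"type":"number"}},"required":["increments"]}

```bash
mkdir -p pics; cat > h.py <<'E'
from cell import *
import numpy as np, cv2
def cloud(c):
    K=np.array(c["intrinsics"]);d=c["depth"];T=np.array(c["world_from_camera"])
    v,u=np.mgrid[0:480,0:640]
    x=(u-K[0,2])/K[0,0]*d;y=(v-K[1,2])/K[1,1]*d
    P=np.stack([x,-y,-d,np.ones_like(d)],-1)@T.T
    P=P[...,:3];P[d==0]=np.nan
    return P
def save(n,img,s=1,box=None):
    if box: img=img[box[1]:box[3],box[0]:box[2]]
    cv2.imwrite("pics/"+n,cv2.resize(img[...,::-1],None,fx=s,fy=s))
E
python3 - <<'E'
from h import *
s=read_state();print({k:np.round(v,3) for k,v in s.items()})
out=[]
for n in("scene","top"):
    c=capture(n);out.append(c["img"]);P=cloud(c)
    print(n,np.round(c["world_from_camera"],3).tolist())
    for l in("cup_top","cup_a","seat_free","stand","plate","lens_cleaner","resin_mount_1","bar_piece"):
        for m in masks_of(l,c)[:4]:
            q=P[m["pixels"]];e=np.array(m["extent"])*[640,480,640,480]
            print(l,round(m["p"],2),e.astype(int).tolist(),np.round(np.nanmedian(q,0),3),"zmax",np.round(np.nanpercentile(q[:,2],98),3))
save("both.png",np.vstack(out),0.625)
save("scene0.png",out[0]);save("top0.png",out[1])
E
```

```text
{'time_s': np.float64(0.0), 'joint_pos': array([ 1.488,  0.386,  0.007, -0.   , -1.194, -0.259]), 'dq': array([ 0.001, -0.   , -0.001, -0.001, -0.   ,  0.   ]), 'tau': array([-2.0000e-03, -3.9229e+01,  1.8840e+01,  4.1860e+00, -5.0000e-03,
       -0.0000e+00]), 'position': array([0.209, 0.588, 0.23 ]), 'ee_rot': array([ 3.139, -0.   , -0.342]), 'contact_force': array([ 0.799, -0.286,  0.204]), 'moment': array([0.087, 0.026, 0.044]), 'grip_force': np.float64(0.0), 'width': np.float64(0.086)}
scene [[-0.84, 0.282, -0.463, 0.13], [-0.542, -0.444, 0.713, 0.536], [-0.004, 0.85, 0.526, 0.52], [0.0, 0.0, 0.0, 1.0]]
cup_top 0.6 [331, 200, 31, 16] [ 0.519 -0.174  0.078] zmax 0.086
cup_a 0.96 [175, 324, 38, 43] [0.529 0.225 0.053] zmax 0.063
cup_a 0.57 [225, 295, 37, 35] [0.514 0.138 0.053] zmax 0.064
seat_free 0.69 [176, 310, 27, 16] [0.607 0.162 0.02 ] zmax 0.022
stand 0.77 [388, 238, 42, 28] [ 0.394 -0.191  0.007] zmax 0.018
stand 0.6 [276, 255, 44, 27] [ 0.541 -0.033  0.007] zmax 0.018
plate 0.55 [152, 297, 118, 86] [0.531 0.19  0.016] zmax 0.019
lens_cleaner 0.72 [333, 217, 29, 22] [ 0.51
[... 628 characters left out ...]
22, 212, 19, 17] [0.594 0.173 0.02 ] zmax 0.025
stand 0.87 [362, 234, 30, 34] [ 0.507 -0.161  0.007] zmax 0.082
stand 0.84 [376, 286, 37, 35] [ 0.399 -0.2    0.007] zmax 0.02
stand 0.79 [308, 222, 33, 34] [ 0.546 -0.043  0.007] zmax 0.02
plate 0.72 [190, 208, 72, 70] [0.56  0.175 0.016] zmax 0.024
plate 0.48 [362, 232, 31, 36] [ 0.506 -0.158  0.007] zmax 0.08
plate 0.36 [369, 236, 23, 24] [ 0.52  -0.169  0.069] zmax 0.087
lens_cleaner 0.66 [436, 214, 22, 17] [ 0.574 -0.319  0.071] zmax 0.103
resin_mount_1 0.73 [281, 308, 12, 12] [0.378 0.038 0.022] zmax 0.028
resin_mount_1 0.43 [309, 316, 16, 7] [ 0.368 -0.025  0.018] zmax 0.023
bar_piece 0.43 [260, 172, 6, 11] [0.691 0.098 0.02 ] zmax 0.029
```

View pics/scene0.png

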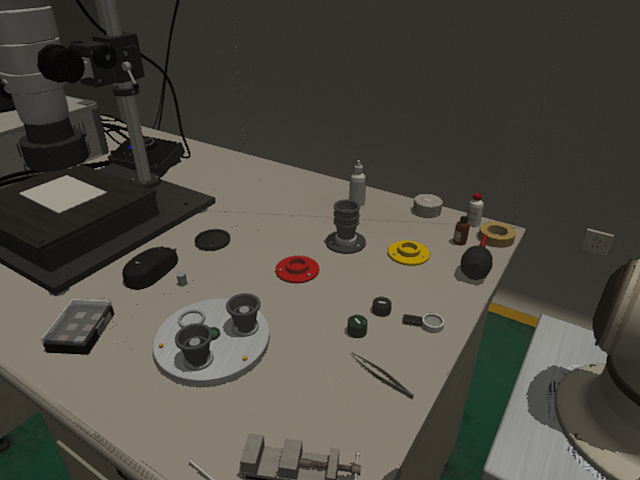

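View pics/top0.png

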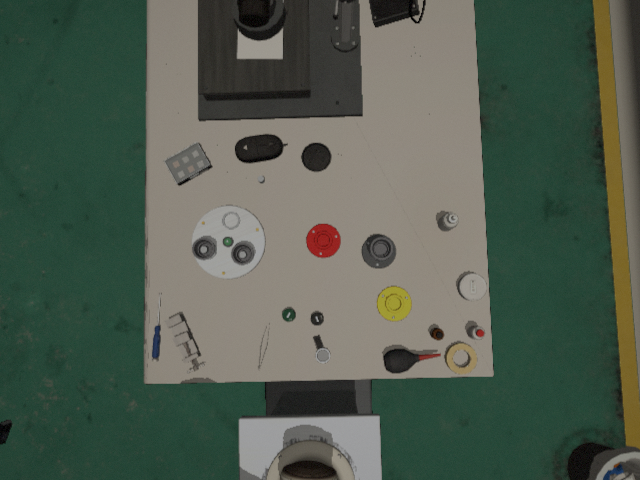

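The only nest of grey cups on a dark stand is at scene (346,222) and top (378,250). The red (298,268) and yellow (409,252) stands and the cups on the plate at (243,313) and (195,343) are the look-alikes. The empty ring is at top (231,220).

```bash
cat >> h.py <<'E'
from scipy.optimize import least_squares
def circ(q,r=None):
    f=(lambda p:np.hypot(*(q[:,:2]-p[:2]).T)-(p[2] if r is None else r))
    m=np.median(q[:,:2],0);s=least_squares(f,[*m,r or .02],loss="soft_l1",f_scale=.001)
    return np.round(s.x,4),len(q),round(float(np.std(f(s.x))),4)
def near(P,x,y,rad,z0,z1):
    m=(np.hypot(P[...,0]-x,P[...,1]-y)<rad)&(P[...,2]>z0)&(P[...,2]<z1);return P[m]
E
python3 - <<'E'
from h import *
for n in("top","scene"):
    c=capture(n);P=cloud(c)
    for l,x,y,z0,z1 in(("nest",.52,-.17,.078,.095),("a",.53,.225,.056,.075),("b",.517,.139,.056,.075),("ring",.6,.165,.0185,.03)):
        q=near(P,x,y,.035,z0,z1)
        print(n,l,np.round(q.mean(0),4),np.round((q.min(0)+q.max(0))/2,4),np.round(np.ptp(q,0),3),circ(q))
    q=near(P,.51,-.165,.06,.003,.012);print(n,"stand mid",np.round((q.min(0)+q.max(0))/2,4),np.ptp(q,0))
    q=near(P,.555,.175,.11,.011,.0185);print(n,"plate mid",np.round((q.min(0)+q.max(0))/2,4),np.ptp(q,0))
    if n=="scene": save("crop0.png",c["img"],4,(260,180,440,290))
E
```

```text
top nest [ 0.5191 -0.17    0.0842] [ 0.5193 -0.1693  0.0844] [0.048 0.048 0.013] (array([ 0.5186, -0.1695,  0.0222]), 171, 0.0017)
top a [0.5303 0.2243 0.0619] [0.5298 0.2238 0.0625] [0.048 0.051 0.013] (array([0.5291, 0.2233, 0.0222]), 177, 0.0038)
top b [0.5172 0.1381 0.0616] [0.5166 0.137  0.0628] [0.047 0.049 0.013] (array([0.516 , 0.1366, 0.0222]), 168, 0.0031)
top ring [0.5974 0.1658 0.0206] [0.5973 0.1648 0.0224] [0.063 0.067 0.008] (array([0.5977, 0.1654, 0.0207]), 209, 0.0074)
top stand mid [ 0.5095 -0.1647  0.0075] [0.11792725 0.11731424 0.00890292]
top plate mid [0.5486 0.1759 0.0148] [0.16762933 0.16923173 0.00747442]
scene nest [ 0.5187 -0.1709  0.0829] [ 0.5185 -0.1694  0.0823] [0.049 0.05  0.009] (array([ 0.5178, -0.1688,  0.0225]), 215, 0.0019)
scene a [0.5306 0.2238 0.0612] [0.5296 0.2246 0.0608] [0.052 0.05  0.01 ] (array([0.5289, 0.2246, 0.0223]), 470, 0.0017)
scene b [0.5169 0.1368 0.0612] [0.5164 0.1377 0.0606] [0.05  0.051 0.009] (array([0.5155, 0.1381, 0.0224]), 373, 0.0017)
scene ring [0.6011 0.1662 0.0204] [0.6043 0.1646 0.0208] [0.052 0.068 0.005] (array([0.5973, 0.1696, 0.0185]), 141, 0.0032)
scene stand mid [ 0.5216 -0.1684  0.0075] [0.08631492 0.08455195 0.00872484]
scene plate mid [0.5479 0.1792 0.0148] [0.16950597 0.16477365 0.00749696]
```

View pics/crop0.png

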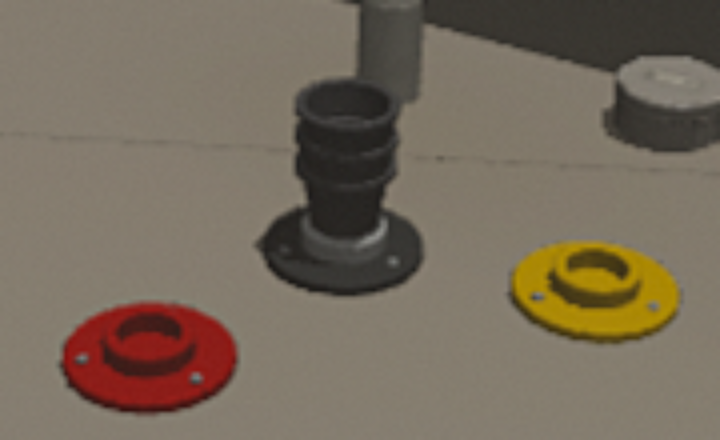

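The crop shows three nested grey cups on the dark stand with its aluminium collar. That is the target, and the rim height of about 0.084 fits. Rim at (0.519,-0.1695), ring at about (0.5973,0.1696).

step_arm(increments=[[1, 0.04, -0.04, 0, 0], [1, 0.08, -0.09, 0, 0], [1, 0.12, -0.14, 0, 0], [1, 0.155, -0.19, 0, 0], [1, 0.185, -0.24, 0, 0], [1, 0.21, -0.295, 0, 0], [1, 0.235, -0.35, 0, 0], [1, 0.255, -0.41, 0, 0], [1, 0.27, -0.47, 0, 0], [1, 0.28, -0.53, 0, 0]], newtons=40)

```text
time_s: 2.25
position: [0.4899, 0.0569, 0.2316]
ee_rot: [-3.141, -0.001, -0.342]
contact_force: [1.4, -0.0, -0.3]
width: 0.0859
grip_force: 0.0
```

```bash
python3 -c "
from h import *
s=read_state();print({k:np.round(v,4) for k,v in s.items()})"
```

```text
{'time_s': np.float64(2.25), 'joint_pos': array([ 4.4570e-01,  1.5870e-01, -3.0620e-01,  3.0000e-04, -1.1049e+00,
        7.8330e-01]), 'dq': array([-0.9813, -0.011 , -0.012 ,  0.0015,  0.0047,  0.9731]), 'tau': array([  3.9473, -27.765 ,  17.5833,   3.8899,  -0.104 ,  -0.6468]), 'position': array([0.4899, 0.0569, 0.2316]), 'ee_rot': array([-3.1411e+00, -8.0000e-04, -3.4170e-01]), 'contact_force': array([ 1.3795, -0.0346, -0.3087]), 'moment': array([-0.0507, -0.0906, -0.0231]), 'grip_force': np.float64(0.0), 'width': np.float64(0.0859)}
```

step_arm(increments=[[1, 0.008, -0.055, 0, 7], [1, 0.015, -0.105, 0, 15], [1, 0.021, -0.15, -0.01, 23], [1, 0.026, -0.19, -0.03, 31], [1, 0.029, -0.215, -0.05, 39], [1, 0.03, -0.2285, -0.07, 45], [1, 0.03, -0.2285, -0.08, 45], [1, 0.03, -0.2285, -0.08, 45], [1, 0.03, -0.2285, -0.08, 45], [1, 0.03, -0.2285, -0.08, 45]])

```text
time_s: 3.5
position: [0.52, -0.1692, 0.1523]
ee_rot: [3.141, -0.002, 0.444]
contact_force: [0.2, -0.5, -0.0]
width: 0.0852
grip_force: 0.0
```

```bash
cat >> h.py <<'E'
def wcloud(c):
    K=np.array(c["intrinsics"]);d=c["depth"];T=np.array(c["world_from_camera"])
    v,u=np.mgrid[0:480,0:640]
    a=(u-K[0,2])/K[0,0];b=(v-K[1,2])/K[1,1];t=np.hypot(a,b)+1e-9;k=np.tan(np.minimum(t,1.5))/t
    P=np.stack([a*k*d,-b*k*d,-d,np.ones_like(d)],-1)@T.T
    P=P[...,:3];P[d==0]=np.nan
    return P
E
python3 - <<'E'
from h import *
s=read_state();print({k:np.round(s[k],4) for k in("time_s","position","ee_rot","joint_pos","contact_force","moment")})
c=capture("wrist");P=wcloud(c);print(np.round(c["world_from_camera"],3).tolist(),np.round(c["intrinsics"],1).tolist())
q=near(P,.519,-.1695,.035,.078,.095)
print(len(q));print(np.round(np.nanmean(q,0),4),np.round((q.min(0)+q.max(0))/2,4),np.ptp(q,0),circ(q))
q=near(P,.519,-.1695,.045,.003,.010);print("stand",(q.min(0)+q.max(0))/2,np.ptp(q,0))
save("w0.png",c["img"])
E
```

```text
{'time_s': np.float64(3.5), 'position': array([ 0.52  , -0.1692,  0.1523]), 'ee_rot': array([ 3.1406e+00, -1.7000e-03,  4.4420e-01]), 'joint_pos': array([-1.7900e-02,  3.2400e-01, -2.9900e-01,  1.0000e-04, -9.4580e-01,
        2.0328e+00]), 'contact_force': array([ 0.1786, -0.5435, -0.0438]), 'moment': array([ 0.0386, -0.009 , -0.0307])}
[[0.431, 0.857, 0.281, 0.592], [-0.902, 0.409, 0.136, -0.134], [0.002, -0.312, 0.95, 0.294], [0.0, 0.0, 0.0, 1.0]] [[371.6, 0.0, 320.2], [0.0, 371.6, 240.5], [0.0, 0.0, 1.0]]
2168
[ 0.5193 -0.1696  0.0826] [ 0.5195 -0.1696  0.0815] [0.05045393 0.04978089 0.0070083 ] (array([ 0.5203, -0.169 ,  0.0222]), 2168, 0.0016)
stand [ 0.52278542 -0.16927275  0.0064943 ] [0.07295557 0.07916791 0.00695366]
```

View pics/w0.png

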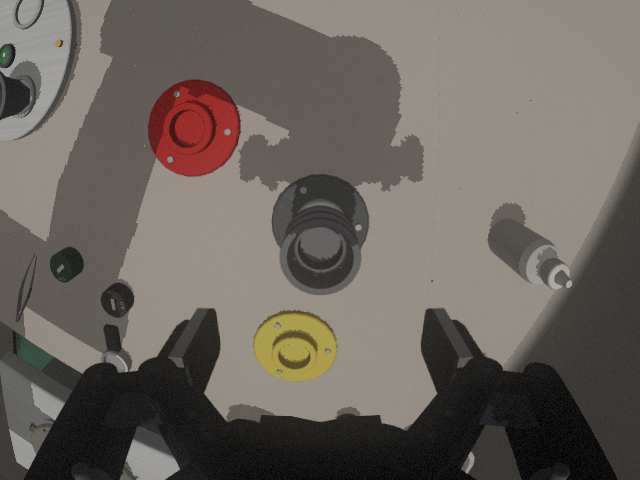

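The view shows the nest centred between the fingers, its rim at about (320,258).

step_arm(increments=[[1, 0, 0, -0.02, 0], [1, 0, 0, -0.04, 0], [1, 0, 0, -0.06, 0], [0.9, 0, 0, -0.075, 0], [0.85, 0, 0, -0.083, 0], [0.8, 0, 0, -0.083, 0], [0.75, 0, 0, -0.083, 0], [0.75, 0, 0, -0.083, 0], [0.75, 0, 0, -0.083, 0], [0.75, 0, 0, -0.083, 0]])

```text
time_s: 4.8
position: [0.5196, -0.1697, 0.0685]
ee_rot: [3.141, -0.0, 0.444]
contact_force: [-0.7, 0.1, 0.9]
width: 0.064
grip_force: 0.0
```

```bash
python3 - <<'E'
from h import *
for i in range(3):
    c=capture("wrist")
    s=read_state();print({k:np.round(s[k],4) for k in("position","ee_rot","contact_force","moment","width")})
save("w1.png",c["img"])
P=wcloud(c);p=s["position"]
# finger points: distance from the tool axis along closing direction
y=np.array([np.sin(s["ee_rot"][2]),-np.cos(s["ee_rot"][2])])
d=(P[...,:2]-p[:2])@y; x=(P[...,:2]-p[:2])@[y[1],-y[0]]
for sg in(1,-1):
    m=(sg*d>.028)&(sg*d<.05)&(abs(x)<.012)&(P[...,2]<.13)&(P[...,2]>.05)
    print(sg,m.sum(),np.round(np.nanpercentile(P[m][:,2],[0,2,10,50,90]),4) if m.sum() else "", np.round(np.percentile(sg*d[m],[2,50]),4) if m.sum() else "")
E
```

```text
{'position': array([ 0.5195, -0.1697,  0.0685]), 'ee_rot': array([ 3.1414e+00, -3.0000e-04,  4.4360e-01]), 'contact_force': array([-0.4341, -1.5593,  0.4125]), 'moment': array([-0.0337,  0.0222,  0.0321]), 'width': np.float64(0.0637)}
{'position': array([ 0.5195, -0.1697,  0.0684]), 'ee_rot': array([ 3.1415e+00, -1.0000e-04,  4.4360e-01]), 'contact_force': array([-0.4289, -0.7697, -0.2832]), 'moment': array([0.0142, 0.0436, 0.0123]), 'width': np.float64(0.0643)}
{'position': array([ 0.5195, -0.1697,  0.0684]), 'ee_rot': array([ 3.1415e+00, -1.0000e-04,  4.4360e-01]), 'contact_force': array([-0.1225, -0.1763,  0.1583]), 'moment': array([-0.0128,  0.0217,  0.012 ]), 'width': np.float64(0.0644)}
1 4775 [0.0735 0.0781 0.0853 0.1107 0.1275] [0.0313 0.0361]
-1 4800 [0.0733 0.078  0.0852 0.1108 0.1274] [0.0313 0.0362]
```

View pics/w1.png

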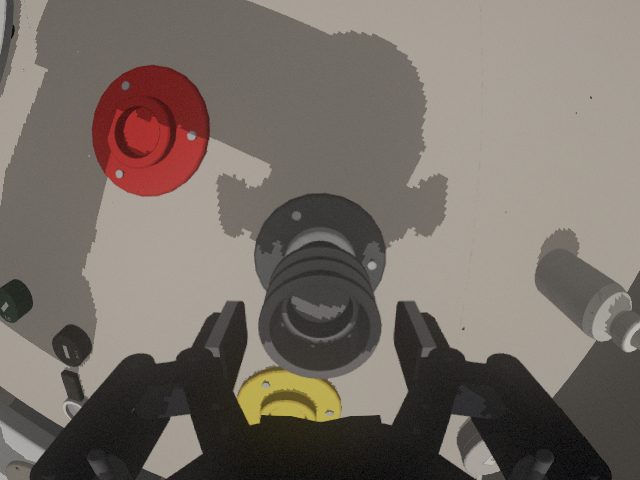

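The flange sits between the pads. The pad tips are about 0.073 high, above the middle cup's flange at 0.068. Closing now.

step_arm(increments=[[0.4, 0, 0, 0, 0], [0.4, 0, 0, 0, 0], [0.4, 0, 0, 0, 0], [0.4, 0, 0, 0, 0], [0.4, 0, 0, 0, 0], [0.4, 0, 0, 0, -3], [0.4, 0, 0, 0, -6], [0.4, 0, 0, 0, -10], [0.4, 0, 0, 0, -15], [0.4, 0, 0, 0, -20]], newtons=60)

```text
time_s: 6.2
position: [0.5198, -0.1696, 0.069]
ee_rot: [3.141, -0.001, 0.093]
contact_force: [-0.3, 1.5, 4.7]
width: 0.0473
grip_force: 60.7
```

```bash
cat >st.py <<'E'
from h import *
s=read_state();print({k:np.round(s[k],4) for k in("position","ee_rot","contact_force","moment","width","grip_force")},s["joint_pos"][5])
E
python3 st.py
```

```text
{'position': array([ 0.5198, -0.1696,  0.069 ]), 'ee_rot': array([ 3.1412e+00, -8.0000e-04,  9.2900e-02]), 'contact_force': array([-0.3186,  1.5322,  4.7241]), 'moment': array([0.4473, 0.3559, 0.1231]), 'width': np.float64(0.0473), 'grip_force': np.float64(60.7417)} 1.6819849756965886
```

step_arm(increments=[[0.4, 0, 0, 0.0, -8], [0.4, 0, 0, 0.0002, -17], [0.4, 0, 0, 0.0004, -27], [0.4, 0, 0, 0.0006, -37], [0.4, 0, 0, 0.0008, -47], [0.4, 0, 0, 0.001, -57], [0.4, 0, 0, 0.0012, -67], [0.4, 0, 0, 0.0014, -77], [0.4, 0, 0, 0.0016, -87], [0.4, 0, 0, 0.0018, -97]])

```text
time_s: 7.45
position: [0.5196, -0.1695, 0.0697]
ee_rot: [-3.141, 0.0, -1.604]
contact_force: [-0.1, 0.4, -0.9]
width: 0.0474
grip_force: 61.6
```

```bash
python3 st.py
```

```text
{'position': array([ 0.5196, -0.1695,  0.0697]), 'ee_rot': array([-3.1413e+00,  2.0000e-04, -1.6038e+00]), 'contact_force': array([-0.1433,  0.3552, -0.8919]), 'moment': array([ 0.2284, -0.1736,  0.0934]), 'width': np.float64(0.0474), 'grip_force': np.float64(61.6314)} -0.014068020649419387
```

step_arm(increments=[[0.4, 0, 0, 0.0002, -10], [0.4, 0, 0, 0.0004, -20], [0.4, 0, 0, 0.0006, -30], [0.4, 0, 0, 0.0008, -40], [0.4, 0, 0, 0.001, -50], [0.4, 0, 0, 0.0012, -60], [0.4, 0, 0, 0.0014, -70], [0.4, 0, 0, 0.0016, -80], [0.4, 0, 0, 0.0018, -90], [0.4, 0, 0, 0.002, -100]])

```text
time_s: 8.7
position: [0.5199, -0.1696, 0.0719]
ee_rot: [3.141, 0.001, 2.934]
contact_force: [-0.8, -0.7, 0.0]
width: 0.0472
grip_force: 61.7
```

```bash
python3 st.py; python3 - <<'E'
from h import *
c=capture("scene");P=cloud(c)
save("s1.png",c["img"],6,(300,170,400,265))
E
```

```text
{'position': array([ 0.5199, -0.1696,  0.0719]), 'ee_rot': array([3.1414e+00, 8.0000e-04, 2.9338e+00]), 'contact_force': array([-0.8315, -0.7208,  0.0051]), 'moment': array([ 0.002 , -0.1906, -0.0459]), 'width': np.float64(0.0472), 'grip_force': np.float64(61.7259)} -1.7597261912216415
```

View pics/s1.png

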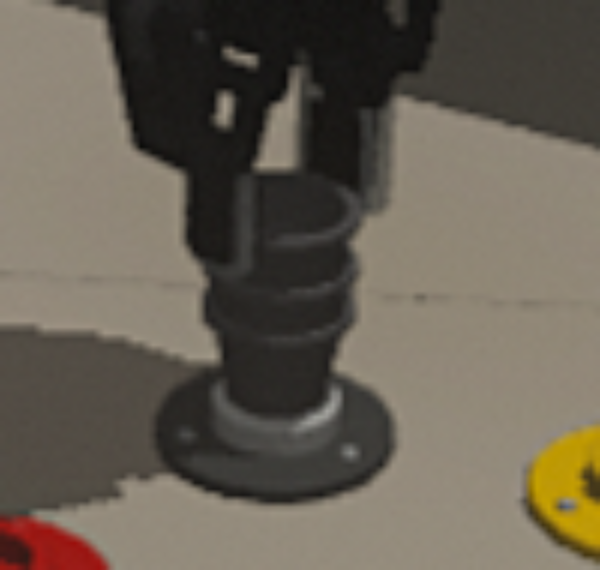

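The fingers hold only the top cup's flange (about (290,210)). The lower flanges stay stacked and the foot is still in the socket. I'll continue.

step_arm(increments=[[0.4, 0, 0, 0.0002, -10], [0.4, 0, 0, 0.0004, -20], [0.4, 0, 0, 0.0006, -30], [0.4, 0, 0, 0.0008, -40], [0.4, 0, 0, 0.001, -50], [0.4, 0, 0, 0.0012, -60], [0.4, 0, 0, 0.0012, -60], [0.4, 0, 0, 0.0014, -50], [0.4, 0, 0, 0.0017, -40], [0.4, 0, 0, 0.002, -30]])

```text
time_s: 10.0
position: [0.5193, -0.1696, 0.0739]
ee_rot: [-3.141, -0.0, 2.426]
contact_force: [0.7, 0.3, -1.1]
width: 0.0472
grip_force: 61.7
```

step_arm(increments=[[0.4, 0, 0, 0.0002, 10], [0.4, 0, 0, 0.0005, 20], [0.4, 0, 0, 0.0008, 30], [0.4, 0, 0, 0.0011, 40], [0.4, 0, 0, 0.0014, 50], [0.4, 0, 0, 0.0017, 60], [0.4, 0, 0, 0.002, 70], [0.4, 0, 0, 0.0023, 80], [0.4, 0, 0, 0.0026, 90], [0.4, 0, 0, 0.003, 100]])

```text
time_s: 11.25
position: [0.5192, -0.1697, 0.0769]
ee_rot: [3.141, -0.0, -2.112]
contact_force: [-0.3, 0.3, -0.4]
width: 0.0468
grip_force: 61.7
```

```bash
python3 st.py; python3 - <<'E'
from h import *
c=capture("scene");P=cloud(c)
save("s2.png",c["img"],6,(300,170,400,265))
E
```

```text
{'position': array([ 0.5192, -0.1697,  0.0769]), 'ee_rot': array([ 3.1412e+00, -2.0000e-04, -2.1116e+00]), 'contact_force': array([-0.2746,  0.3044, -0.425 ]), 'moment': array([ 0.0729, -0.0167, -0.0134]), 'width': np.float64(0.0468), 'grip_force': np.float64(61.6938)} -0.5217144516084853
```

View pics/s2.png

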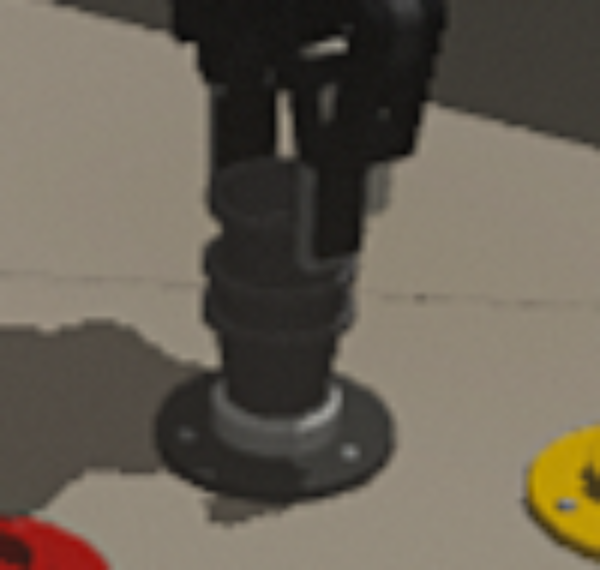

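The top cup has risen about 8.5 mm above its seat, and the two lower flanges and the socket look unchanged. Lifting clear while turning to the placing yaw.

step_arm(increments=[[0.4, 0, 0, 0.001, 8], [0.4, 0, 0, 0.003, 18], [0.4, 0, 0, 0.008, 28], [0.4, 0, 0, 0.018, 38], [0.4, 0, 0, 0.03, 48], [0.4, 0, 0, 0.045, 58], [0.4, 0, 0, 0.06, 68], [0.4, 0, 0, 0.072, 78], [0.4, 0, 0, 0.08, 88], [0.4, 0, 0, 0.08, 98]])

```text
time_s: 12.55
position: [0.5197, -0.1697, 0.1577]
ee_rot: [-3.141, -0.001, -0.405]
contact_force: [-0.5, 0.3, -0.9]
width: 0.0472
grip_force: 61.7
```

```bash
python3 st.py; python3 - <<'E'
from h import *
for n in("scene","top"):
    c=capture(n);P=cloud(c)
    for z0,z1 in((.055,.078),(.09,.14)):
        q=near(P,.519,-.1695,.028,z0,z1);print(n,len(q), np.round(np.percentile(q[:,2],[2,20,50,80,98]),4) if len(q) else '')
c=capture("wrist");P=wcloud(c)
save("both2.png",np.hstack([cv2.resize(capture("scene")["img"][130:265,290:410],(360,405)),c["img"][75:480,120:520]]))
E
```

```text
{'position': array([ 0.5197, -0.1697,  0.1577]), 'ee_rot': array([-3.1411e+00, -1.3000e-03, -4.0450e-01]), 'contact_force': array([-0.4638,  0.2936, -0.8611]), 'moment': array([0.0208, 0.0228, 0.0103]), 'width': np.float64(0.0472), 'grip_force': np.float64(61.695)} 1.185185734223407
scene 319 [0.0555 0.0588 0.0651 0.0685 0.0699]
scene 75 [0.1271 0.1296 0.1331 0.1357 0.1399]
top 43 [0.0565 0.0668 0.069  0.0702 0.0717]
top 0
```

View pics/both2.png

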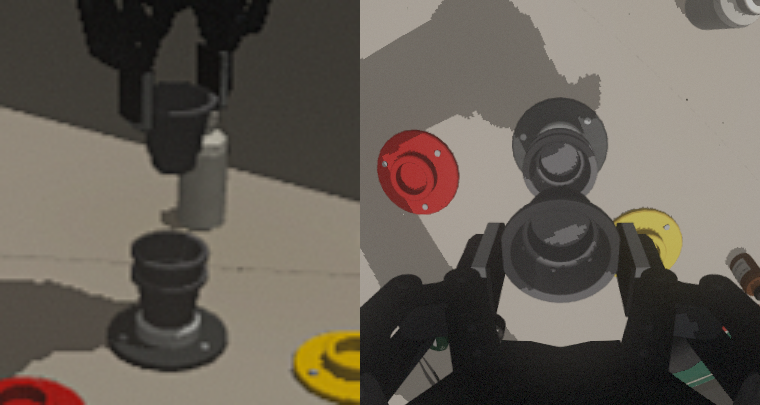

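The top cup hangs free and upright in the gripper. The two lower cups still stand in the stand, with the middle rim at about 0.068. Moving over the ring.

step_arm(increments=[[0.4, 0.008, 0.03, 0, 2], [0.4, 0.018, 0.075, 0, 4], [0.4, 0.029, 0.125, 0, 6], [0.4, 0.041, 0.175, 0, 8], [0.4, 0.052, 0.225, 0, 10], [0.4, 0.063, 0.27, 0, 12], [0.4, 0.071, 0.31, -0.01, 14], [0.4, 0.0765, 0.331, -0.025, 14], [0.4, 0.0783, 0.339, -0.035, 14], [0.4, 0.0783, 0.339, -0.04, 14]])

```text
time_s: 14.0
position: [0.5972, 0.1686, 0.1158]
ee_rot: [3.14, 0.002, -0.168]
contact_force: [-0.2, 0.0, 0.4]
width: 0.0474
grip_force: 61.7
```

step_arm(increments=[[0.4, 0, 0, 0, 0], [0.4, 0, 0, 0, 0], [0.4, 0, 0, 0, 0], [0.4, 0, 0, 0, 0], [0.4, 0, 0, 0, 0], [0.4, 0, 0, 0, 0], [0.4, 0, 0, 0, 0], [0.4, 0, 0, 0, 0], [0.4, 0, 0, 0, 0], [0.4, 0, 0, 0, 0]])

```text
time_s: 15.25
position: [0.5978, 0.1693, 0.1171]
ee_rot: [3.142, -0.0, -0.167]
contact_force: [0.2, 0.3, 0.5]
width: 0.0473
grip_force: 61.7
```

```bash
python3 st.py; python3 - <<'E'
from h import *
s=read_state();p=s["position"]
c=capture("wrist");P=wcloud(c)
q=near(P,p[0],p[1],.0265,p[2]+.0085,p[2]+.022)
print("rim",len(q),np.round(np.percentile(q,[2,50,98],axis=0),4).tolist(),circ(q,.0225))
top=near(P,p[0],p[1],.028,p[2]+.012,p[2]+.022)
A=np.c_[top[:,:2]-top[:,:2].mean(0),np.ones(len(top))];print("tilt",np.linalg.lstsq(A,top[:,2],rcond=None)[0],len(top))
for l in("cup_a","seat_free","plate"):
    for m in masks_of(l,c)[:3]:
        Q=P[m["pixels"]];print(l,m["p"],np.round(np.nanmedian(Q,0),4))
for l,x,y,z0,z1,r in(("a",.5298,.2242,.059,.068,.0225),("b",.5166,.1375,.059,.068,.0225),("ring",.5973,.1696,.0182,.0225,.01825)):
    Q=near(P,x,y,.03 if l!="ring" else .024,z0,z1)
    if len(Q)>20: print(l,circ(Q,r),circ(Q),np.round((Q.min(0)+Q.max(0))/2,4),np.ptp(Q,0).round(4))
t=capture("top");T=cloud(t);Q=near(T,.548,.178,.11,.011,.0185)
save("w3.png",c["img"])
E
```

```text
{'position': array([0.5978, 0.1693, 0.1171]), 'ee_rot': array([ 3.1416, -0.    , -0.1672]), 'contact_force': array([0.2198, 0.2913, 0.494 ]), 'moment': array([-0.0187, -0.0346,  0.0077]), 'width': np.float64(0.0473), 'grip_force': np.float64(61.7234)} 0.8673490740582018
rim 5124 [[0.575, 0.1451, 0.1261], [0.5985, 0.1691, 0.1309], [0.6221, 0.1925, 0.1372]] (array([0.599 , 0.1688, 0.0225]), 5124, 0.0017)
tilt [0.00434398 0.00266036 0.13143416] 4306
cup_a 0.79 [0.5044 0.1485 0.0537]
cup_a 0.65 [0.5143 0.2185 0.0536]
seat_free 0.91 [0.6022 0.17   0.0191]
plate 0.72 [0.589  0.1697 0.0152]
a (array([0.4956, 0.2032, 0.0225]), 341, 0.0038) (array([0.5304, 0.224 , 0.0218]), 341, 0.0016) [0.5165 0.2159 0.0607] [0.0223 0.0309 0.0033]
b (array([0.4909, 0.169 , 0.0225]), 304, 0.0036) (array([-122.8361,  149.4076,  193.623 ]), 304, 0.0023) [0.5066 0.1506 0.0607] [0.028  0.0235 0.0035]
ring (array([0.5989, 0.1697, 0.0182]), 819, 0.0013) (array([0.5989, 0.1697, 0.0183]), 819, 0.0013) [0.5994 0.1698 0.0199] [0.0388 0.0409 0.0033]
```

View pics/w3.png

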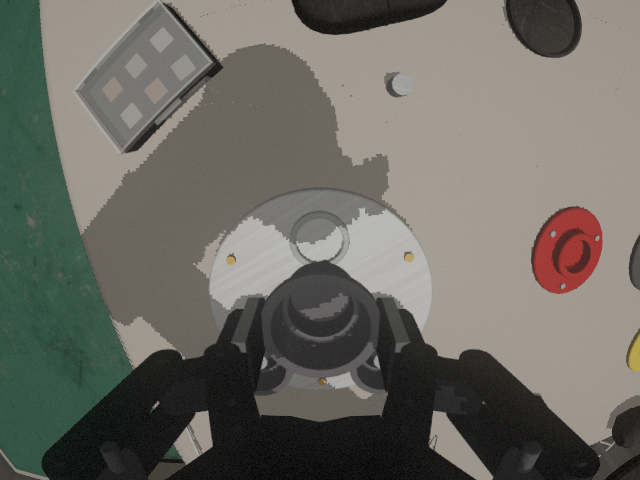

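The cup hangs over the plate with the ring ahead at (319,239) unobstructed, and a cup on either side near (268,375) and (370,375). From the wrist, the cup needs a shift of about (+0.5,+0.8) mm and a descent of about 70 mm.

step_arm(increments=[[0.4, 0.0005, 0.0008, -0.01, 0], [0.4, 0.0005, 0.0008, -0.025, 0], [0.4, 0.0005, 0.0008, -0.038, 0], [0.4, 0.0005, 0.0008, -0.048, 0], [0.4, 0.0005, 0.0008, -0.055, 0], [0.4, 0.0005, 0.0008, -0.06, 0], [0.4, 0.0005, 0.0008, -0.063, 0], [0.4, 0.0005, 0.0008, -0.065, 0], [0.4, 0.0005, 0.0008, -0.065, 0], [0.4, 0.0005, 0.0008, -0.065, 0]])

```text
time_s: 16.75
position: [0.5984, 0.1702, 0.0524]
ee_rot: [-3.141, -0.0, -0.167]
contact_force: [0.0, 1.2, -0.5]
width: 0.0467
grip_force: 61.7
```

```bash
cat > m.py <<'E'
from h import *
s=read_state();p=s["position"]
c=capture("wrist");P=wcloud(c)
q=near(P,p[0],p[1],.0265,p[2]+.0085,p[2]+.022)
print("rim",len(q),np.round(np.percentile(q,[2,50,98],axis=0),4).tolist(),circ(q,.0225))
Q=near(P,.599,.1697,.024,.0182,.0225);print("ring",circ(Q,.01825),(Q.max(0)))
E
python3 st.py; python3 m.py
```

```text
{'position': array([0.5984, 0.1702, 0.0524]), 'ee_rot': array([-3.1412e+00, -5.0000e-04, -1.6720e-01]), 'contact_force': array([ 0.0363,  1.1547, -0.4744]), 'moment': array([-0.0146,  0.0324, -0.0843]), 'width': np.float64(0.0467), 'grip_force': np.float64(61.7233)} 0.8666179841616473
rim 5119 [[0.5756, 0.1461, 0.0614], [0.5992, 0.1699, 0.0662], [0.6227, 0.1934, 0.0725]] (array([0.5996, 0.1697, 0.0225]), 5119, 0.0017)
ring (array([0.5989, 0.1696, 0.0182]), 845, 0.0013) [0.61927109 0.18940719 0.02249311]
```

Aligned with no contact. Lowering the last few millimetres.

step_arm(increments=[[0.4, 0, 0, -0.001, 0], [0.4, 0, 0, -0.002, 0], [0.4, 0, 0, -0.003, 0], [0.4, 0, 0, -0.004, 0], [0.4, 0, 0, -0.0047, 0], [0.4, 0, 0, -0.0052, 0], [0.4, 0, 0, -0.0055, 0], [0.4, 0, 0, -0.0055, 0], [0.4, 0, 0, -0.0055, 0], [0.4, 0, 0, -0.0055, 0]])

```text
time_s: 18.05
position: [0.5984, 0.1701, 0.0471]
ee_rot: [-3.141, -0.0, -0.167]
contact_force: [-1.7, -0.4, 4.7]
width: 0.047
grip_force: 62.2
```

```bash
python3 st.py; python3 m.py
```

```text
{'position': array([0.5984, 0.1701, 0.0471]), 'ee_rot': array([-3.1415e+00, -5.0000e-04, -1.6710e-01]), 'contact_force': array([-1.6995, -0.4087,  4.7004]), 'moment': array([-0.3271,  0.4366, -0.0078]), 'width': np.float64(0.047), 'grip_force': np.float64(62.1548)} 0.8666264266817961
rim 5165 [[0.5756, 0.146, 0.0561], [0.599, 0.1699, 0.0609], [0.6227, 0.1933, 0.067]] (array([0.5997, 0.1696, 0.0225]), 5165, 0.0017)
ring (array([0.5988, 0.1696, 0.0182]), 808, 0.0013) [0.61883499 0.18885446 0.02097663]
```

step_arm(increments=[[0.6, 0, 0, 0, 0], [0.7, 0, 0, 0, 0], [0.75, 0, 0, 0, 0], [0.75, 0, 0, 0, 0], [0.75, 0, 0, 0, 0], [0.75, 0, 0, 0, 0], [0.75, 0, 0, 0.005, 0], [0.75, 0, 0, 0.015, 0], [0.75, 0, 0, 0.03, 0], [0.75, 0, 0, 0.045, 0]])

```text
time_s: 19.35
position: [0.5986, 0.1703, 0.0932]
ee_rot: [-3.141, -0.001, -0.167]
contact_force: [-0.1, -0.2, -0.1]
width: 0.0639
grip_force: 0.0
```

step_arm(increments=[[0.75, 0, 0, 0.02, 0], [0.75, 0, 0, 0.05, 0], [0.75, 0, 0, 0.08, 0], [0.75, 0, 0, 0.1, 0], [0.75, 0, 0, 0.1, 0], [0.75, 0, 0, 0.1, 0], [0.75, 0, 0, 0.1, 0], [0.75, 0, 0, 0.1, 0], [0.75, 0, 0, 0.1, 0], [0.75, 0, 0, 0.1, 0]])

```text
time_s: 20.6
position: [0.5983, 0.1701, 0.1914]
ee_rot: [3.141, 0.0, -0.167]
contact_force: [0.9, -0.7, 0.3]
width: 0.0639
grip_force: 0.0
```

```bash
python3 st.py; python3 - <<'E'
from h import *
c=capture("wrist");P=wcloud(c)
for l,x,y in(("top",.599,.1697),("a",.5298,.2242),("b",.5166,.1375)):
    q=near(P,x,y,.03,.058,.068);top=near(P,x,y,.027,.0595,.066)
    A=np.c_[top[:,:2]-top[:,:2].mean(0),np.ones(len(top))]
    print(l,circ(q,.0235),(q.min(0)+q.max(0))/2,np.linalg.lstsq(A,top[:,2],rcond=None)[0])
Q=near(P,.599,.1697,.024,.0182,.0225);print("ring",circ(Q,.01825),len(Q))
s=capture("scene");S=cloud(s);q=near(S,.519,-.1695,.035,.06,.08);print("mid",(q.min(0)+q.max(0))/2,np.percentile(q[:,2],[50,90,98]))
save("end.png",np.hstack([cv2.resize(s["img"][280:400,140:300],(400,300)),cv2.resize(c["img"],(400,300))]))
E
```

```text
{'position': array([0.5983, 0.1701, 0.1914]), 'ee_rot': array([ 3.1413e+00,  3.0000e-04, -1.6720e-01]), 'contact_force': array([ 0.8593, -0.6804,  0.3151]), 'moment': array([-0.0079,  0.0145, -0.0149]), 'width': np.float64(0.0639), 'grip_force': np.float64(0.0)} 0.8666602458108585
top (array([0.599 , 0.1699, 0.0235]), 1237, 0.0015) [0.59891697 0.17013164 0.06076363] [ 4.26027463e-03 -5.08947465e-05  6.11641043e-02]
a (array([0.5314, 0.2239, 0.0235]), 939, 0.0016) [0.53079841 0.22330916 0.0605621 ] [ 0.00373217 -0.0037669   0.06105635]
b (array([0.5181, 0.1374, 0.0235]), 891, 0.0017) [0.5174108  0.13865037 0.06047747] [0.00287402 0.00298754 0.0610295 ]
ring (array([0.5997, 0.1694, 0.0182]), 103, 0.001) 103
mid [ 0.51845458 -0.17086617  0.0657011 ] [0.0670693  0.06932205 0.06994772]
```

View pics/end.png

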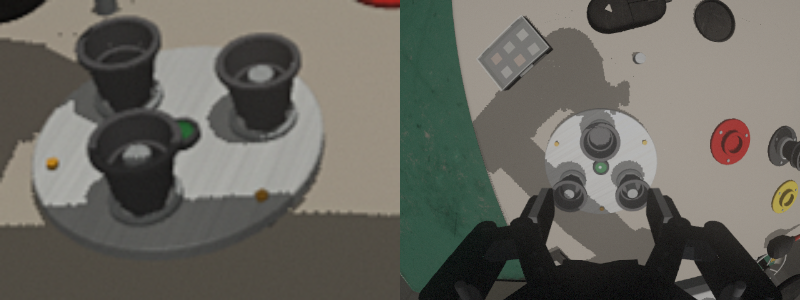

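The cup stands upright in the ring (left view, (120,70)). Its rim is at the same height as its neighbours' rims and level, and the gripper is clear.

```bash
python3 -c "
from cell import *
print(job_done())"
```

```text
the job is handed in; nothing more can be done
None
```

The top cup was turned loose and now stands upright in the empty ring, with the lower cups still in the stand; I handed the job in at about 21 s, and no verdict was reported back.

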